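# Tip the markers into the pen tray under the desk shelf

### The job

Take the white caddy by its black handle and tip its three markers out into the blue pen tray under the low clear shelf, going in from the shelf's robot side. Do not touch the markers with the gripper, do not knock the caddy or the arm against the shelf, and leave the other things on the desk where they are. Then stand the empty caddy upright in the middle of the cork mat and let go of it.

Things in the scene. Friction and masses are not known exactly. Their poses are not given: they have to be found in the camera images.
- caddy: White open caddy, 120 g, loose. Origin: underside, on the centre line; x to the pouring lip, black handle to -x, z up. Floor 4 mm thick, flat from x = -49 to 25 mm, then a 15 degree ramp up to the lip (x = 70, z = 16); no front wall. 133 mm wide (y), inside 125. Back wall (x = -49) and sides 55 mm high, sides 36 mm high from x = 30 to 70.
- caddy_handle (a point): Grip point on the caddy's handle, at x = -115, z = 43 mm in the caddy's frame, with the caddy's axes. The handle is a straight bar 20 mm wide (y) and 20 mm tall, running from x = -49 to -155 mm, z = 33 to 53 mm.
- caddy_lip (a point): Middle of the upper edge of the caddy's pouring lip, at x = 70, z = 16 mm in the caddy's frame, with the caddy's axes. The markers roll out over it once the caddy is tilted nose-down clearly more than 15 degrees; 30 to 35 degrees empties it.
- marker1: Whiteboard marker, a white round barrel 115 mm long and 20 mm across with a red cap, 18 g; origin at its middle, its y axis along the barrel towards the cap. At the start all three lie side by side across the caddy's floor, barrels parallel to the caddy's y axis, and they roll freely.
- marker2: Whiteboard marker, a white round barrel 115 mm long and 20 mm across with a black cap, 18 g; origin at its middle, its y axis along the barrel towards the cap. At the start all three lie side by side across the caddy's floor, barrels parallel to the caddy's y axis, and they roll freely.
- marker3: Whiteboard marker, a white round barrel 115 mm long and 20 mm across with a green cap, 18 g; origin at its middle, its y axis along the barrel towards the cap. At the start all three lie side by side across the caddy's floor, barrels parallel to the caddy's y axis, and they roll freely.
- riser: Fixed shelf: a clear board with blue edges, 190 mm deep (x), 400 wide (y), 12 thick, on white side panels 12 mm thick; open front (-x, to the robot) and back. Origin on the desk below the board's centre. Board's underside 160 mm above the desk, front edge at x = -95 mm. A black clock 45 mm tall stands on its top at x = 52 to 88, y = 70 to 170 mm.
- shelf_edge (a point): Middle of the lower front edge of the shelf board, 160 mm above the desk, with the riser's axes.
- pen_tray: Blue pen tray fixed on the desk under the shelf, in its left or right half, aligned with the riser's axes. Origin at the centre of its underside. Outside 120 mm (x) by 176 mm (y), walls 4 mm, floor 5 mm; front wall (-x, towards the robot) 25 mm high, side walls 35 mm, back wall 50 mm. Its front wall stands 50 mm behind the shelf's front edge.
- calculator: Grey calculator fixed in the other half under the shelf, 130 x 100 mm, about 21 mm high; origin at the centre of its underside.
- mat: Cork mat fixed on the desk, 220 x 220 mm, 4 mm thick; origin at the centre of its underside. The caddy ends here, facing any way.
- mug: Blue ceramic mug, 82 mm across, 95 mm tall, handle at its +y; origin at the centre of its underside. A bystander.
- tape_measure: Yellow tape measure, 75 x 45 x 70 mm; origin at the centre of its underside. A bystander.
- notebook: Red pocket notebook with a dark elastic band, 100 x 150 mm, 12 mm thick, lying between the robot and the shelf; origin at the centre of its underside, long axis y. A bystander.
Mind the look-alikes: they are no part of the job. Leave any purple look-alike of the marker2 alone.

How it is judged:
By the outcome, as a careful person would: the job done as asked, in the order asked, and still so for the second after the job is handed in, with the robot touching nothing.
It also fails if it takes over 58 s, if anything falls off the work surface, if the arm or the gripper's body presses on something with over 40 N, if the wrist force passes 120 N, or if a joint passes its speed limit or range.

### The arm

A 6-joint arm with a two-finger parallel gripper is mounted at the origin on the work surface. World frame = base frame: x ahead of the robot, y to its left, z up, the work surface at z = 0. Lengths are in m, angles in rad, forces in N, time in s.
With the tool pointing down it reaches from about 0.15 to 0.775 m from the base axis. Payload 6.1 kg.
Tool frame: the origin (TCP) lies on the mounting face of the last link; the fingertips stand 173 mm ahead of it and the grasp point (between the pads) lies 155 mm ahead of it (bot.hold_point_z is the distance from the TCP to the grasp point, in m); z points along the fingers, y is the direction in which the jaws open and shut (so a half turn about z gives the same grasp; the last joint's range is limited). The gripper opens to 85 mm and grips with 20 to 120 N. Pads are 22 mm wide; open, the fingers measure 114 mm over their backs; the gripper's body (76 mm by 85 mm) begins 54 mm behind the grasp point. The pads swing forward as they close: fully open they stand 13 mm farther back than shut.
Start: joints at [1.169, 0.126, -0.04, 1.405, 0, 1.571], TCP at [0.205, 0.483, 0.405] pointing down, gripper open.
Joint ranges: [-2.72, 2.72], [-0.95, 1.95], [-1.27, 1.35], [-1.78, 2.02], [-1.46, 1.47], [-3.14, 3.14]. Speed limits (rad/s): [2.39, 2.39, 3.01, 3.14, 3.14, 3.14].

### API

Orientations are given as a rotation vector (axis times angle).
In Python, from cell import bot gives the robot as it stands.
- The arm moves only by the tool move_arm, never from a script. Its argument "targets" is text: rows parted by semicolons, each of 4 numbers parted by spaces: the shift along the tool's x, y, z normalised to -1 to 1, where 1 is 0.1 m, then the turn about the tool's z normalised to -1 to 1, where 1 is pi/2 rad. In form: x y z twist; .... A call has exactly 5 rows; each row is the pose to reach, as a shift and turn from the pose commanded when the call began, along the tool's axes at that moment; what a row does not reach only later rows make up. A row lasts 1/8 s, in which the tool goes at most 62.5 mm and 10.7 degrees, less where a joint would pass 70% of its speed; a pose out of reach is approached as far as the arm can. A call with a number of a shift or a turn outside -1 to 1 is refused whole. A call with a gripper value outside its range is refused whole. "jaw" is the finger opening in mm, from 0 to 85.4, set as the call begins (left out, the last holds). The fingers move at their own pace and stop on an object; the grip force is fixed at half the most. Time passes only in rows, so rows that repeat a pose let the fingers close, or fill a call up. It gives the time, the measured TCP pose, the force and the opening at its end, in the units of the state.
- bot.get_state(): the state, without advancing time (a new reading comes with each control period).
- bot.capture(name): name is "scene" or "top" or "wrist"; returns a dict with "img" (400x640x3 uint8, red, green, blue), "intrinsics" (3x3 intrinsics, pixels), "view" (4x4, takes a point from world to camera coordinates); the wrist camera has in their place "T_tool_cam" (4x4, takes a point from camera to tool coordinates, whose origin is the TCP and whose axes are the flange's). Camera axes: x right, y up, looking along -z (the intrinsics and any distortion apply to the point x, -y, -z); pixel columns grow to the right and rows downward; lengths in m; the calibration is good to about 2 mm. A picture is of the moment at which its call begins: read the wrist's pose just before it. There is no depth.
- bot.job_done(): hands the job in, once; it reports no verdict.
The state is a dict: "t": time; "joints": joint angles; "qvel": joint speeds; "joint_torque": joint torques, N m; "tcp_pos": TCP position; "orientation": TCP orientation; "contact_force": force on the tool from outside, world axes, zero at the start; "moment": the same for the moment, N m; "opening": finger opening in m.
Only numpy, scipy, OpenCV 4.12 (cv2) and the standard library are available. Lean on these libraries where they do the work, as an engineer would, in place of code of your own. Each camera call takes 0.05 s, during which the arm holds its last target.

## Working session

There is one attempt and no reset: what is moved stays moved. The work goes in short steps, Python scripts to look and compute and a tool call to move; the robot and the scene stay as the last step left them, time stands still between calls to the robot, and variables do not carry over. Pictures are saved under pics/ and viewed, and the job is handed in when it is done.

Besides the shell and the picture viewer there is one more tool, called after ">>>" in YAML: its name, and indented under it one key for each argument. move_arm: Moves the arm, as the interface text tells. Scaled input: -1 to 1 covers 0.1 m each way for a shift and pi/2 rad each way for a turn. Its arguments: {"type":"object","properties":{"targets":{"type":"string"},"jaw":{"type":"number"}},"required":["targets"]}

```bash
ls; mkdir -p pics; python3 - <<'E'
from cell import bot
import cv2,numpy as np
for n in ["scene","top","wrist"]:
    c=bot.capture(n); cv2.imwrite(f"pics/{n}0.png",c["img"][:,:,::-1])
    print(n,c["intrinsics"],c.get("view",c.get("T_tool_cam")),[k for k in c])
print(bot.get_state(), bot.hold_point_z)
E
```

```text
pics
scene [[436.91714372   0.         313.70970599]
 [  0.         436.91714372 198.08584668]
 [  0.           0.           1.        ]] [[-0.79260931  0.60948115  0.01741259  0.42454608]
 [-0.34697725 -0.47434688  0.80907467  0.03219176]
 [ 0.50137537  0.63523835  0.58744785 -1.58842691]
 [ 0.          0.          0.          1.        ]] ['img', 'intrinsics', 'view']
top [[397.88772529   0.         325.19576401]
 [  0.         397.88772529 199.54959102]
 [  0.           0.           1.        ]] [[ 1.26656479e-02 -9.99919782e-01  1.07984033e-04 -7.13986134e-02]
 [ 9.79494123e-01  1.24286391e-02  2.01089014e-01 -5.33529576e-01]
 [-2.01074225e-01 -2.44115293e-03  9.79572966e-01 -1.13254910e+00]
 [ 0.00000000e+00  0.00000000e+00  0.00000000e+00  1.00000000e+00]] ['img', 'intrinsics', 'view']
wrist [[325.89925665   0.         316.17186332]
 [  0.         325.89925665 204.22612609]
 [  0.           0.           1.        ]] [[ 2.37889489e-04  9.64169958e-01  2.65285197e-01  6.78651362e-02]
 [ 9.99999731e-01 -4.13255694e-04  6.05232788e-04 -2.20394093e-04]
 [ 6.93177890e-04  2.65284982e-01 -9.64169797e-01  3.16761434e-02]
 [ 0.00000000e+00  0.00000000e+00  0.00000000e+00  1.00000000e+00]] ['img', 'intrinsics', 'T_tool_cam']
{'t': 0.15, 'joints': array([ 1.16902924e+00,  1.26302241e-01, -4.03452126e-02,  1.40541835e+00,
       -1.18097922e-05,  1.57079536e+00]), 'qvel': array([ 8.52735987e-05, -3.96843575e-04,  3.45483249e-03,  1.38433703e-03,
        3.50000528e-04, -7.15468791e-04]), 'joint_torque': array([ 2.41381949e-04, -4.36274636e+01,  3.53149903e+01,  1.34918056e-02,
        3.72470652e-05,  7.38679432e-06]), 'tcp_pos': array([0.20526594, 0.48311399, 0.40408943]), 'orientation': array([-6.26808402e-01, -3.07818014e+00,  1.95754063e-03]), 'contact_force': array([ 0.25534778, -0.64204992,  0.57800572]), 'moment': array([-0.01999728,  0.00614533, -0.01369991]), 'opening': 0.08550222943761158} 0.1547
```

View pics/scene0.png

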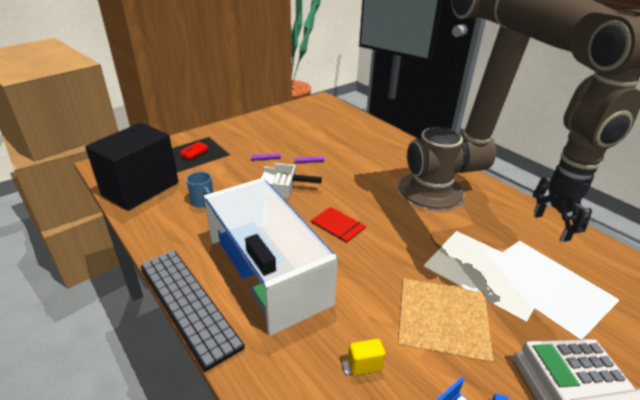

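View pics/top0.png

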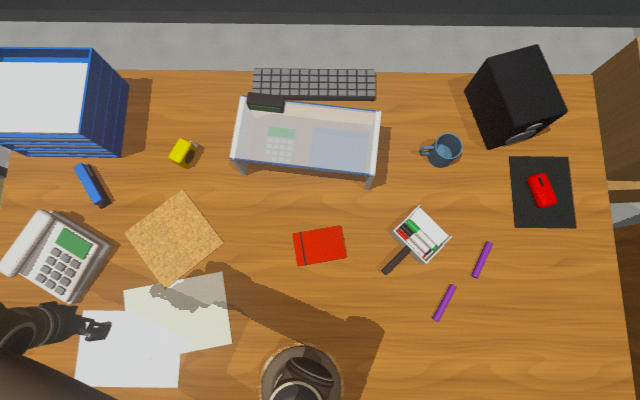

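View pics/wrist0.png

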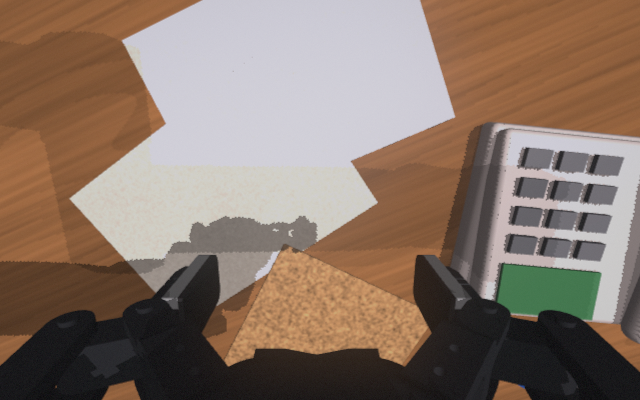

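```bash
cat > h.py <<'E'
import numpy as np,cv2
from scipy.spatial.transform import Rotation as R
K=np.array([[397.88772529,0,325.19576401],[0,397.88772529,199.54959102],[0,0,1]])
V=np.array([[1.26656479e-02,-9.99919782e-01,1.07984033e-04,-7.13986134e-02],[9.79494123e-01,1.24286391e-02,2.01089014e-01,-5.33529576e-01],[-2.01074225e-01,-2.44115293e-03,9.79572966e-01,-1.13254910e+00],[0,0,0,1]])
Ks=np.array([[436.91714372,0,313.70970599],[0,436.91714372,198.08584668],[0,0,1]])
Vs=np.array([[-0.79260931,0.60948115,0.01741259,0.42454608],[-0.34697725,-0.47434688,0.80907467,0.03219176],[0.50137537,0.63523835,0.58744785,-1.58842691],[0,0,0,1]])
def ray(uv,K,V):
    d=np.array([(uv[0]-K[0,2])/K[0,0],-(uv[1]-K[1,2])/K[1,1],-1.0])
    Rm=V[:3,:3]; return -Rm.T@V[:3,3], Rm.T@d
def atz(uv,z,K=K,V=V):
    o,d=ray(uv,K,V); return o+d*(z-o[2])/d[2]
def proj(p,K=K,V=V):
    p=np.atleast_2d(p); c=p@V[:3,:3].T+V[:3,3]
    return np.c_[K[0,0]*c[:,0]/-c[:,2]+K[0,2], -K[1,1]*c[:,1]/-c[:,2]+K[1,2]]
def Tpose(x,y,yaw,z=0):
    T=np.eye(4);T[:3,:3]=R.from_euler('z',yaw).as_matrix();T[:3,3]=[x,y,z];return T
def wristcam(s,c):
    T=np.eye(4);T[:3,:3]=R.from_rotvec(s["orientation"]).as_matrix();T[:3,3]=s["tcp_pos"]
    return np.linalg.inv(T@c["T_tool_cam"])
E
python3 - <<'E'
import cv2
im=cv2.imread('pics/top0.png')
a=cv2.resize(im[190:290,360:510],None,fx=5,fy=5,interpolation=cv2.INTER_CUBIC)
cv2.imwrite('pics/c1.png',a)
a=cv2.resize(im[85:195,220:390],None,fx=4.7,fy=4.7,interpolation=cv2.INTER_CUBIC)
cv2.imwrite('pics/c2.png',a)
from h import *
for n,u,z in [("base",(300,380),0),("handleend",(388,270),.053),("mat",(174,240),.004)]: print(n,atz(u,z))
E
```

```text
base [0.01857143 0.00079057 0.        ]
handleend [ 0.32974783 -0.24817772  0.053     ]
mat [0.41300877 0.39466278 0.004     ]
```

View pics/c1.png

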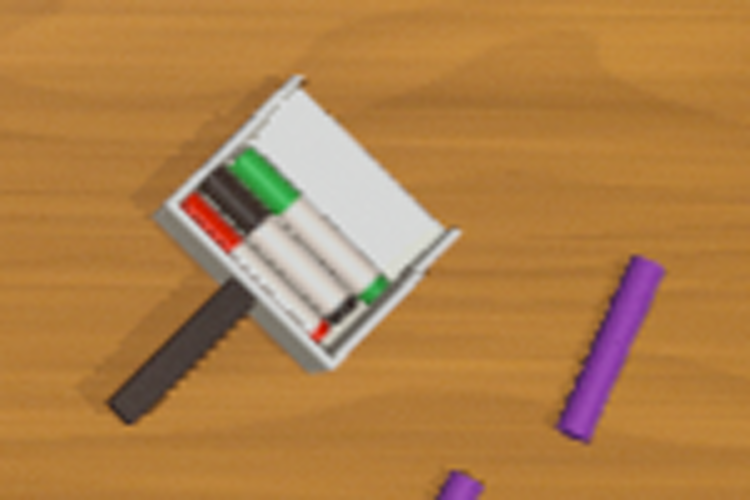

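View pics/c2.png

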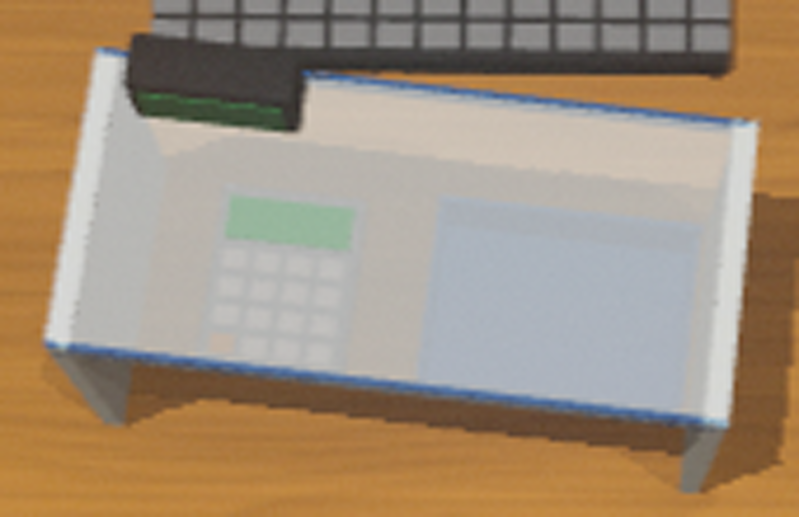

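```bash
cat > fit.py <<'E'
from h import *
from scipy.optimize import least_squares
def fit(obj,pix,x0):
    obj=np.array(obj,float);pix=np.array(pix,float)
    f=lambda q:(proj(obj@Tpose(*q)[:3,:3].T+Tpose(*q)[:3,3])-pix).ravel()
    r=least_squares(f,x0);print(np.round(r.x,4),'deg',round(np.degrees(r.x[2]),2),'res',np.round(r.fun.reshape(-1,2),1).tolist());return r.x
if __name__=="__main__":
    s=lambda p,o,k:[(o[0]+a/k,o[1]+b/k) for a,b in p]
    print('caddy');c=fit([[-.155,.01,.053],[-.155,-.01,.053],[-.049,.0665,.055],[-.049,-.0665,.055],[.07,.0665,.036],[.07,-.0665,.036]],
      s([(108,405),(128,423),(160,213),(332,370),(300,80),(460,232)],(360,190),5),[.4,-.3,-.7])
    print('riser');r=fit([[-.095,.2,.172],[-.095,-.2,.172],[.095,.2,.172],[.095,-.2,.172]],s([(45,345),(727,425),(98,48),(757,122)],(220,85),4.7),[.7,0,0])
    print('tray');t=fit([[.06,.088,.05],[.06,-.088,.05],[-.06,.088,.025],[-.06,-.088,.025]],s([(440,198),(698,225),(418,380),(685,408)],(220,85),4.7),[.6,0,0])
    print('mat');fit([[.11,.11,.004],[-.11,.11,.004],[-.11,-.11,.004],[.11,-.11,.004]],[(183,191),(125,237),(172,288),(223,240)],[.41,.39,-.8])
    Tr=Tpose(*r); print('tray in riser',np.linalg.inv(Tr)@np.r_[t[:2],0,1], 'front',np.linalg.inv(Tr)@Tpose(*t)@[-.06,0,0,1])
    print('handle end',Tpose(*c)@[-.155,0,.043,1],'grip',Tpose(*c)@[-.115,0,.043,1])
E
python3 fit.py
```

```text
caddy
[ 0.4284 -0.3461 -0.7959] deg -45.6 res [[-0.5, -0.2], [0.5, 1.4], [1.0, -1.3], [-0.4, 0.5], [-0.5, -1.0], [-0.1, 0.4]]
riser
[ 0.694  -0.0102 -0.108 ] deg -6.19 res [[-0.2, 0.3], [0.2, 0.3], [-0.2, -0.4], [0.2, -0.2]]
tray
[ 0.6973 -0.1059 -0.0927] deg -5.31 res [[-0.6, -0.2], [0.9, -0.3], [0.0, 0.3], [-0.4, 0.1]]
mat
[ 0.4184  0.3896 -0.8054] deg -46.15 res [[-1.8, -2.4], [-0.0, -0.4], [-1.9, 2.5], [3.7, -0.1]]
tray in riser [ 0.01361379 -0.09482572  0.          1.        ] front [-0.04637923 -0.09574151  0.          1.        ]
handle end [ 0.31994407 -0.23538409  0.043       1.        ] grip [ 0.34793098 -0.26396263  0.043       1.        ]
```

```bash
cat > go.py <<'E'
from h import *
from cell import bot
def rel(gx,gy,gz,yawdeg,s=None,off=0.1547):
    """grasp-point target (world) + tool-x yaw -> units"""
    s=s or bot.get_state(); Rm=R.from_rotvec(s["orientation"]).as_matrix()
    p=s["tcp_pos"]; t=np.array([gx,gy,gz+off])
    d=Rm.T@(t-p)*10
    yaw=np.degrees(np.arctan2(Rm[1,0],Rm[0,0]))
    tw=-((yawdeg-yaw+180)%360-180)/90
    print('t',round(s['t'],2),'grasp',np.round(p+Rm[:,2]*off,4),'yaw',round(yaw,2),'tilt',np.round(Rm[:,2],4),'F',np.round(s['contact_force'],1),'M',np.round(s['moment'],2),'op',round(s['opening']*1000,2))
    print('units',np.round(d,3),'twist',round(tw,3))
E
python3 -c "
from go import *
c=Tpose(.4284,-.3461,-.7959)@[-.13,0,.043,1];print(c)
rel(c[0],c[1],.043,134.4)"
```

```text
[ 0.33744654 -0.25321584  0.043       1.        ]
t 0.15 grasp [0.2052 0.4829 0.2494] yaw 156.98 tilt [-5.0e-04 -1.2e-03 -1.0e+00] F [ 0.3 -0.6  0.6] M [-0.02  0.01 -0.01] op 85.5
units [-4.096 -6.257  2.072] twist 0.251
```

>>> move_arm:
  targets: "-0.15 -0.2 0 0; -0.35 -0.5 0 0; -0.5 -0.75 0 0; -0.6 -0.92 0 0; -0.65 -1 0 0"

```text
t: 0.78
tcp_pos: [0.2261, 0.3649, 0.4048]
orientation: [0.628, 3.078, 0.001]
contact_force: [-0.4, -0.3, 0.8]
opening: 0.0851
```

>>> move_arm:
  targets: "-0.15 -0.2 0 0; -0.35 -0.5 0 0; -0.5 -0.75 0 0; -0.6 -0.92 0 0; -0.65 -1 0 0"

```text
t: 1.4
tcp_pos: [0.2469, 0.2478, 0.4048]
orientation: [0.628, 3.078, 0.001]
contact_force: [0.6, 0.3, -0.2]
opening: 0.0856
```

>>> move_arm:
  targets: "-0.15 -0.2 0 0; -0.35 -0.5 0 0; -0.5 -0.75 0 0; -0.6 -0.92 0 0; -0.65 -1 0 0"

```text
t: 2.02
tcp_pos: [0.2678, 0.1304, 0.4048]
orientation: [0.628, 3.078, 0.001]
contact_force: [-0.6, 0.4, -0.2]
opening: 0.0853
```

>>> move_arm:
  targets: "-0.15 -0.2 0 0; -0.35 -0.5 0 0; -0.5 -0.75 0 0; -0.6 -0.92 0 0; -0.65 -1 0 0"

```text
t: 2.65
tcp_pos: [0.2886, 0.0129, 0.4047]
orientation: [-0.628, -3.078, -0.0]
contact_force: [0.1, 0.5, -0.0]
opening: 0.0853
```

>>> move_arm:
  targets: "-0.15 -0.2 0 0; -0.35 -0.5 0 0; -0.5 -0.75 0 0; -0.6 -0.92 0 0; -0.65 -1 0 0"

```text
t: 3.28
tcp_pos: [0.3094, -0.1045, 0.4046]
orientation: [-0.628, -3.078, -0.001]
contact_force: [-0.5, 0.7, 0.3]
opening: 0.0854
```

>>> move_arm:
  targets: "-0.15 -0.2 0 0.05; -0.35 -0.5 0 0.13; -0.5 -0.75 0.1 0.2; -0.6 -0.92 0.2 0.25; -0.65 -1 0.2 0.25"

```text
t: 3.9
tcp_pos: [0.3299, -0.2218, 0.3839]
orientation: [-1.213, -2.896, -0.001]
contact_force: [0.4, -0.0, 0.0]
opening: 0.0853
```

```bash
python3 -c "
from go import *
rel(.33744,-.2532,.043,134.4)
s=bot.get_state();c=bot.capture('wrist');cv2.imwrite('pics/w1.png',c['img'][:,:,::-1]);c=bot.capture('top');cv2.imwrite('pics/t1.png',c['img'][:,:,::-1])
"
```

```text
t 3.9 grasp [ 0.3297 -0.2216  0.2292] yaw 134.53 tilt [-0.0013  0.0013 -1.    ] F [ 0.4 -0.   0. ] M [0.03 0.04 0.05] op 85.29
units [-0.28  -0.167  1.862] twist 0.001
```

View pics/w1.png

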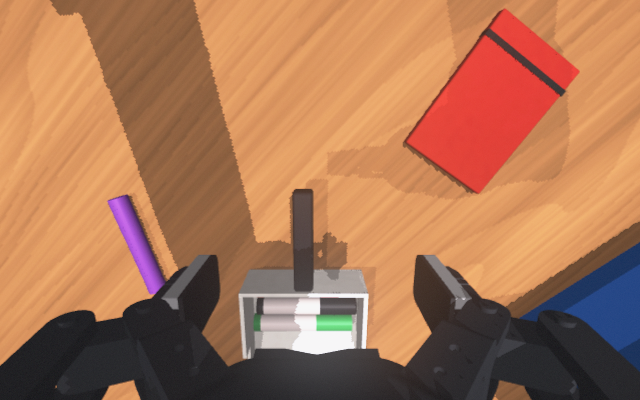

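```bash
python3 -c "
from go import *
s=bot.get_state();c=bot.capture('wrist');W=wristcam(s,c);Kw=c['intrinsics']
a=atz((302.5,190),.053,Kw,W);b=atz((302.5,268),.053,Kw,W)
print(a,b,np.degrees(np.arctan2(*(a-b)[1::-1])), np.linalg.norm(a-b))
d=(b-a)/np.linalg.norm(b-a);g=a+d*.025;print('grip130',g)
rel(g[0],g[1],.043,134.4)
"
```

```text
[ 0.32094612 -0.23171702  0.053     ] [ 0.37692268 -0.28982383  0.053     ] 133.93025876782613 0.08068317993133911
grip130 [ 0.33829067 -0.24972164  0.053     ]
t 4.05 grasp [ 0.3299 -0.2212  0.2303] yaw 134.56 tilt [ 1.e-04  4.e-04 -1.e+00] F [-0.2  0.9  0.5] M [-0.01  0.04  0.05] op 85.42
units [-0.263 -0.14   1.873] twist 0.002
```

>>> move_arm:
  targets: "-0.1 -0.05 0.15 0; -0.2 -0.1 0.4 0; -0.27 -0.15 0.65 0; -0.27 -0.15 0.85 0; -0.27 -0.15 0.95 0"

```text
t: 4.68
tcp_pos: [0.3376, -0.251, 0.2881]
orientation: [-1.214, -2.896, -0.001]
contact_force: [0.3, -0.5, -0.4]
opening: 0.0853
```

>>> move_arm:
  targets: "0 0 0.15 0; 0 0 0.4 0; 0 0 0.65 0; 0 0 0.85 0; 0 0 0.92 0"

```text
t: 5.3
tcp_pos: [0.3375, -0.251, 0.1966]
orientation: [-1.214, -2.896, -0.0]
contact_force: [-0.0, -0.1, 0.1]
opening: 0.0854
```

```bash
python3 -c "
from go import *
s=bot.get_state();c=bot.capture('wrist');cv2.imwrite('pics/w2.png',c['img'][:,:,::-1])
rel(.3379,-.2515,.043,134.2)
"
```

```text
t 5.35 grasp [ 0.3374 -0.2509  0.0418] yaw 134.5 tilt [-1.2e-03  9.0e-04 -1.0e+00] F [-0.3 -0.1 -0.7] M [ 0.02 -0.01  0.03] op 85.36
units [-0.006 -0.001 -0.012] twist 0.003
```

View pics/w2.png

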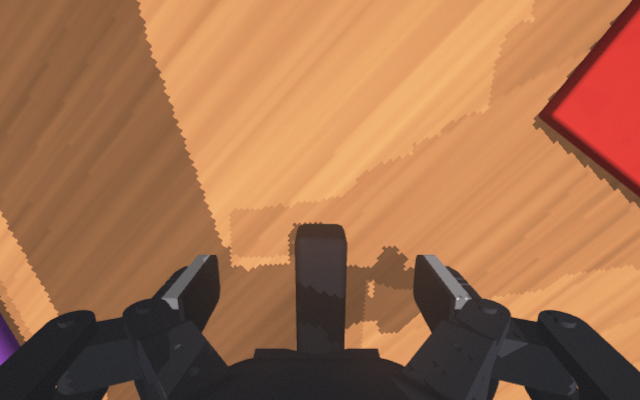

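>>> move_arm:
  targets: "0 0 0 0; 0 0 0 0; 0 0 0 0; 0 0 0 0; 0 0 0 0"
  jaw: 10

```text
t: 5.98
tcp_pos: [0.338, -0.2514, 0.1981]
orientation: [1.215, 2.896, -0.0]
contact_force: [-0.5, 1.6, 2.8]
opening: 0.0191
```

>>> move_arm:
  targets: "0 0 0 0; 0 0 0 0; 0 0 -0.05 0; 0 0 -0.1 0; 0 0 -0.15 0"

```text
t: 6.6
tcp_pos: [0.3376, -0.2512, 0.2127]
orientation: [-1.215, -2.896, -0.0]
contact_force: [0.2, 0.4, -1.6]
opening: 0.0189
```

```bash
python3 -c "
from go import *
s=bot.get_state();c=bot.capture('wrist');cv2.imwrite('pics/w3.png',c['img'][:,:,::-1])
c=bot.capture('scene');cv2.imwrite('pics/s3.png',cv2.resize(c['img'][120:260,200:420,::-1],None,fx=3.5,fy=3.5,interpolation=2))
rel(.3379,-.2515,.043,134.2)
"
```

```text
t 6.7 grasp [ 0.338  -0.2515  0.0585] yaw 134.48 tilt [ 5.e-04 -4.e-04 -1.e+00] F [-0.2  0.4 -1.6] M [ 0.18  0.2  -0.03] op 19.24
units [ 0.    -0.001  0.155] twist 0.003
```

View pics/w3.png

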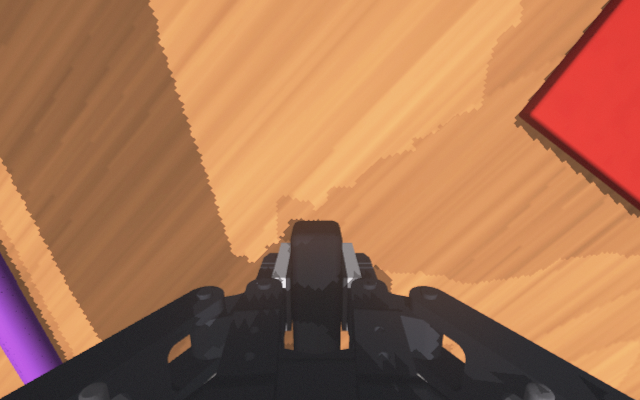

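View pics/s3.png

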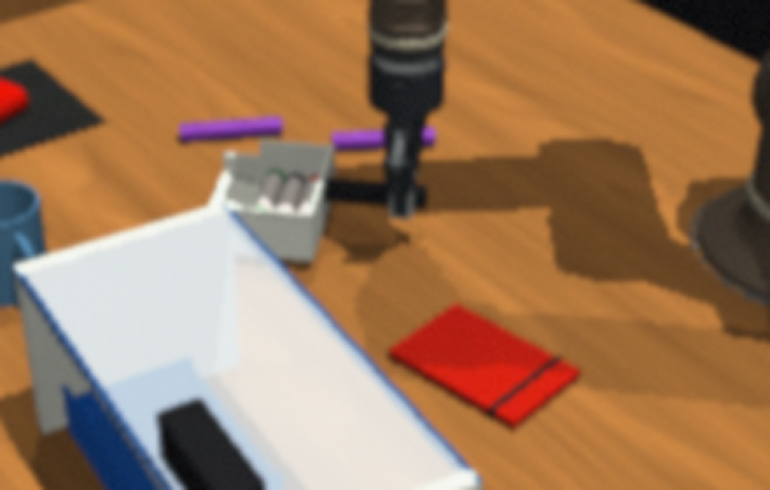

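>>> move_arm:
  targets: "0 0 0 0; 0 0 0 0; 0 0 0 0; 0 0 0 0; 0 0 0 0"
  jaw: 18.5

```text
t: 7.32
tcp_pos: [0.3378, -0.2513, 0.2127]
orientation: [-1.215, -2.897, -0.0]
contact_force: [-1.2, -0.4, -1.3]
opening: 0.0194
```

```bash
python3 -c "
from go import *
rel(.3379,-.2515,.043,134.2)
"
```

```text
t 7.33 grasp [ 0.3378 -0.2513  0.058 ] yaw 134.48 tilt [-1.e-04  1.e-04 -1.e+00] F [-1.2 -0.4 -1.3] M [ 0.14  0.19 -0.02] op 19.4
units [-0.002 -0.001  0.15 ] twist 0.003
```

>>> move_arm:
  targets: "0 0 0 0; 0 0 0 0; 0 0 0 0; 0 0 0 0; 0 0 0 0"
  jaw: 19.3

```text
t: 7.95
tcp_pos: [0.3378, -0.2513, 0.2127]
orientation: [-1.215, -2.897, -0.0]
contact_force: [0.3, -0.1, -0.8]
opening: 0.0191
```

```bash
python3 -c "
from go import *
rel(.3379,-.2515,.043,134.2)
"
```

```text
t 7.95 grasp [ 0.3378 -0.2513  0.058 ] yaw 134.48 tilt [-0.  0. -1.] F [ 0.3 -0.1 -0.8] M [ 0.12  0.14 -0.03] op 19.1
units [-0.002 -0.001  0.15 ] twist 0.003
```

```bash
python3 -c "
from go import *
F=[];M=[];I=[]
for i in range(3):
    c=bot.capture('scene');I.append(c['img'].astype(float));s=bot.get_state();F.append(s['contact_force']);M.append(s['moment'])
print(np.mean(F,0),np.mean(M,0))
im=np.mean(I,0).astype(np.uint8)
cv2.imwrite('pics/s4.png',cv2.resize(im[140:220,240:340,::-1],None,fx=7,fy=7,interpolation=2))
old=cv2.imread('pics/s3.png')
cv2.imwrite('pics/s3c.png',cv2.resize(old[70:350,140:490],None,fx=2,fy=2,interpolation=2))
"
```

```text
[ 0.11135431 -0.36760423 -2.1570617 ] [0.14988783 0.15801614 0.01204094]
```

View pics/s4.png

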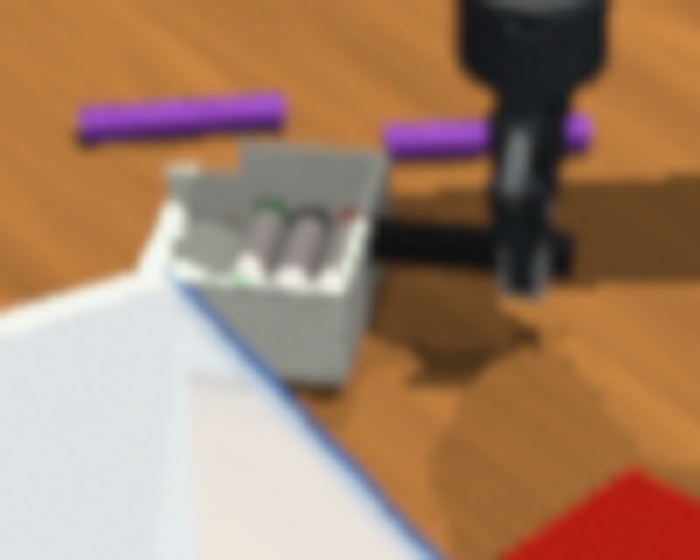

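View pics/s3c.png

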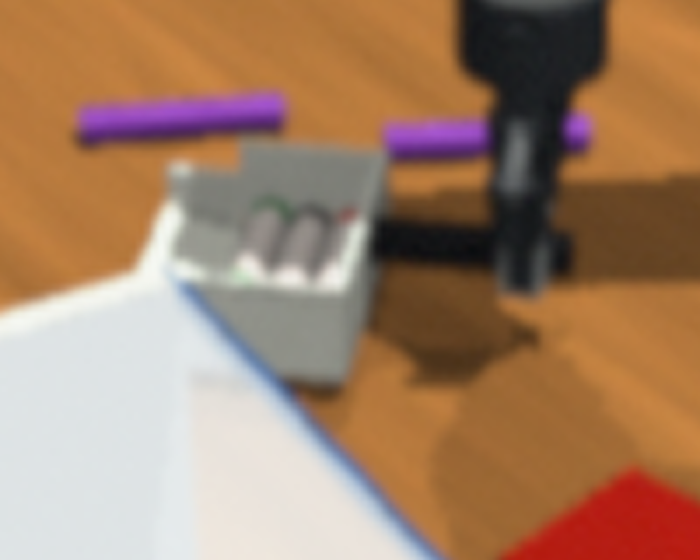

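>>> move_arm:
  targets: "0 0 0 0; 0 0 0 0; 0 0 0 0; 0 0 0 0; 0 0 0 0"
  jaw: 19.8

```text
t: 8.72
tcp_pos: [0.3379, -0.2514, 0.2128]
orientation: [1.215, 2.897, -0.0]
contact_force: [0.1, 0.5, -0.9]
opening: 0.02
```

```bash
cat > look.py <<'E'
import sys
from go import *
def look(name,n=2):
    F=[];M=[];I=[]
    for i in range(n):
        c=bot.capture('scene');I.append(c['img'].astype(float));s=bot.get_state();F.append(s['contact_force']);M.append(s['moment'])
    print('t',s['t'],'F',np.round(np.mean(F,0),2),'M',np.round(np.mean(M,0),3),'op',s['opening'],'p',s['tcp_pos'])
    im=np.mean(I,0).astype(np.uint8);cv2.imwrite(f'pics/{name}_full.png',im[:,:,::-1]);return im
E
python3 -c "
from look import *
im=look('s5');cv2.imwrite('pics/s5.png',cv2.resize(im[140:220,240:340,::-1],None,fx=7,fy=7,interpolation=2))
"
```

```text
t 8.825 F [ 1.1  -0.18 -0.6 ] M [-0.043 -0.103  0.034] op 0.019970320081348608 p [ 0.33791341 -0.25139688  0.21279696]
```

View pics/s5.png

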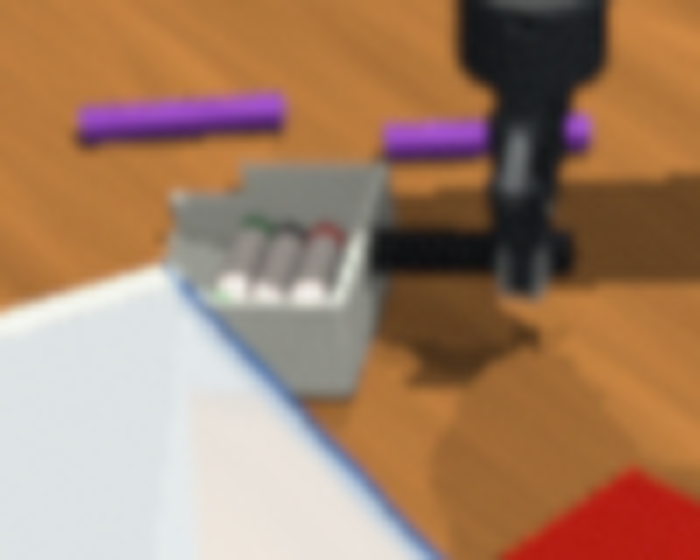

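>>> move_arm:
  targets: "0 0 0.05 0; 0 0 0.1 0; 0 0 0.16 0; 0 0 0.16 0; 0 0 0.16 0"

```text
t: 9.45
tcp_pos: [0.3378, -0.2513, 0.1966]
orientation: [-1.215, -2.897, 0.0]
contact_force: [0.1, 0.3, -0.3]
opening: 0.0198
```

>>> move_arm:
  targets: "0 0 0 0; 0 0 0 0; 0 0 0 0; 0 0 -0.1 0; 0 0 -0.2 0"
  jaw: 10

```text
t: 10.07
tcp_pos: [0.3379, -0.2514, 0.2174]
orientation: [1.215, 2.897, -0.0]
contact_force: [-0.4, 0.4, -2.2]
opening: 0.0191
```

```bash
python3 -c "
from look import *
im=look('s6');cv2.imwrite('pics/s6.png',cv2.resize(im[140:220,240:340,::-1],None,fx=7,fy=7,interpolation=2))
"
```

```text
t 10.175 F [ 0.2  -0.07 -1.48] M [ 0.189  0.134 -0.005] op 0.01910240096664981 p [ 0.33839613 -0.25176019  0.21825231]
```

View pics/s6.png

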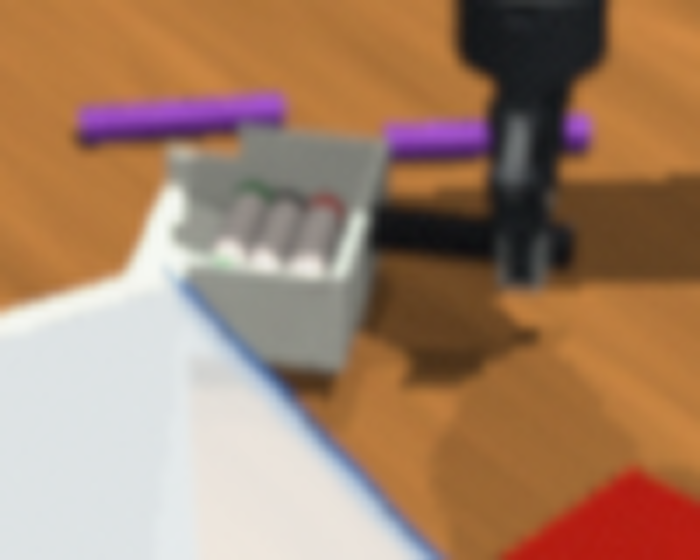

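```bash
cat > tgt.py <<'E'
from go import *
TR=Tpose(.694,-.0102,-.108)
def to(rx,ry,z,s=None):
    p=TR@[rx,ry,0,1]; print('world',np.round(p[:2],4)); rel(p[0],p[1],z,180-6.19,s)
    s=bot.get_state(); g=s['tcp_pos']+R.from_rotvec(s['orientation']).as_matrix()[:,2]*.1547
    print('grasp in riser',np.round(np.linalg.inv(TR)@np.r_[g,1],4))
E
python3 -c "
from tgt import *
to(-.325,-.095,.093); to(-.153,-.095,.093)"
```

```text
world [ 0.3607 -0.0696]
t 10.18 grasp [ 0.3387 -0.252   0.0636] yaw 134.48 tilt [ 0.0021 -0.0016 -1.    ] F [ 0.3  0.3 -2.1] M [0.17 0.14 0.02] op 19.1
units [ 1.143  1.435 -0.297] twist -0.437
grasp in riser [-0.3271 -0.2787  0.0636  1.    ]
world [ 0.5317 -0.0882]
t 10.18 grasp [ 0.3387 -0.252   0.0636] yaw 134.48 tilt [ 0.0021 -0.0016 -1.    ] F [ 0.3  0.3 -2.1] M [0.17 0.14 0.02] op 19.1
units [-0.187  2.525 -0.293] twist -0.437
grasp in riser [-0.3271 -0.2787  0.0636  1.    ]
```

>>> move_arm:
  targets: "0.05 0.08 -0.1 -0.03; 0.17 0.22 -0.2 -0.08; 0.32 0.4 -0.3 -0.14; 0.45 0.57 -0.3 -0.19; 0.55 0.68 -0.3 -0.22"

```text
t: 10.8
tcp_pos: [0.3478, -0.1633, 0.2471]
orientation: [0.693, 3.064, 0.0]
contact_force: [0.1, -0.7, -1.6]
opening: 0.0191
```

```bash
python3 -c "
from tgt import *
to(-.325,-.095,.093)"
```

```text
world [ 0.3607 -0.0696]
t 10.8 grasp [ 0.3479 -0.1633  0.0924] yaw 154.5 tilt [ 4.e-04 -1.e-04 -1.e+00] F [ 0.1 -0.7 -1.6] M [0.12 0.2  0.03] op 19.09
units [ 0.288  0.901 -0.006] twist -0.215
grasp in riser [-0.3276 -0.1895  0.0924  1.    ]
```

>>> move_arm:
  targets: "0.03 0.12 0 -0.03; 0.1 0.35 0 -0.08; 0.2 0.6 0 -0.14; 0.26 0.8 0 -0.19; 0.29 0.9 0 -0.215"

```text
t: 11.42
tcp_pos: [0.3608, -0.0699, 0.2467]
orientation: [-0.17, -3.137, 0.0]
contact_force: [-0.2, -0.2, -1.7]
opening: 0.0191
```

```bash
python3 -c "
from tgt import *
to(-.153,-.095,.085)
c=bot.capture('top');cv2.imwrite('pics/t7.png',cv2.resize(c['img'][60:300,210:470,::-1],None,fx=2.4,fy=2.4,interpolation=2));cv2.imwrite('pics/t7f.png',c['img'][:,:,::-1])
c=bot.capture('wrist');cv2.imwrite('pics/w7.png',c['img'][:,:,::-1])
c=bot.capture('scene');cv2.imwrite('pics/s7.png',c['img'][:,:,::-1])
"
```

```text
world [ 0.5317 -0.0882]
t 11.43 grasp [ 0.3608 -0.0699  0.092 ] yaw 173.81 tilt [-1.e-04 -2.e-04 -1.e+00] F [-0.2 -0.2 -1.7] M [ 0.01  0.28 -0.03] op 19.11
units [-1.718  0.003  0.07 ] twist -0.0
grasp in riser [-0.3248 -0.0953  0.092   1.    ]
```

View pics/t7.png

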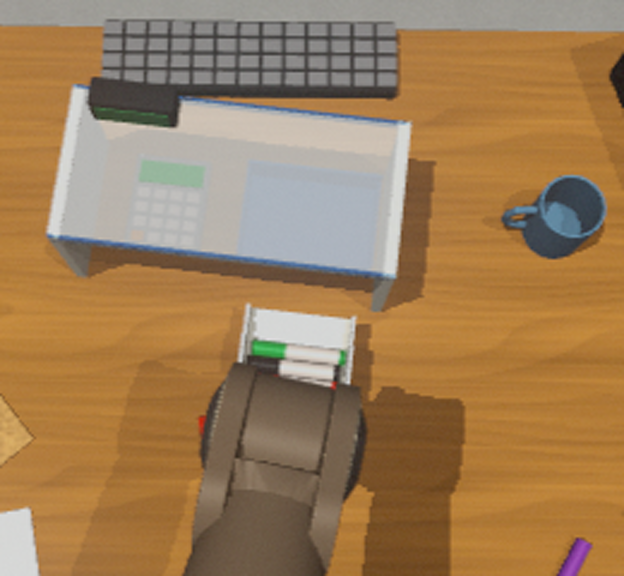

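View pics/s7.png

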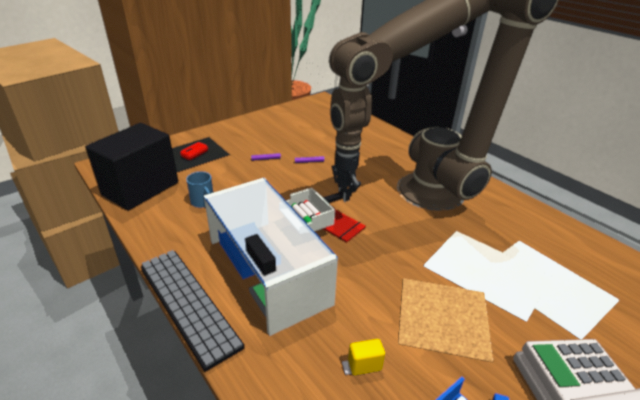

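```bash
python3 -c "
from h import *
TR=Tpose(.694,-.0102,-.108);I=np.linalg.inv(TR)
for uv in [(313.3,187.1),(357.5,192.5)]:
    p=atz(uv,.085);print(p,I@np.r_[p,1])
"
```

```text
[ 0.56476664 -0.02947489  0.085     ] [-0.12640276 -0.03309267  0.085       1.        ]
[ 0.55023506 -0.15857505  0.085     ] [-0.12693394 -0.16300701  0.085       1.        ]
```

>>> move_arm:
  targets: "-0.08 0 0 0; -0.24 0.03 0 0; -0.42 0.03 0 0; -0.58 0.03 0 0; -0.66 0.03 0 0"

```text
t: 12.2
tcp_pos: [0.4281, -0.0754, 0.2465]
orientation: [-0.175, -3.137, -0.0]
contact_force: [0.4, -0.2, -1.8]
opening: 0.0194
```

>>> move_arm:
  targets: "-0.08 0 0 0; -0.24 0 0 0; -0.42 0 0 0; -0.58 0 0 0; -0.66 0 0 0"

```text
t: 12.82
tcp_pos: [0.4935, -0.0826, 0.2466]
orientation: [0.175, 3.137, 0.0]
contact_force: [-0.3, -0.6, -1.7]
opening: 0.0191
```

```bash
python3 -c "
from tgt import *
to(-.154,-.092,.073)
c=bot.capture('top');cv2.imwrite('pics/t8.png',cv2.resize(c['img'][80:230,210:410,::-1],None,fx=4,fy=4,interpolation=2));cv2.imwrite('pics/t8f.png',c['img'][:,:,::-1])
c=bot.capture('scene');cv2.imwrite('pics/s8.png',cv2.resize(c['img'][110:310,170:420,::-1],None,fx=3,fy=3,interpolation=2))
"
```

```text
world [ 0.531  -0.0851]
t 12.82 grasp [ 0.4935 -0.0826  0.0919] yaw 173.63 tilt [ 1.e-04  0.e+00 -1.e+00] F [-0.3 -0.6 -1.7] M [-0.    0.3  -0.03] op 19.1
units [-0.375  0.017  0.189] twist -0.002
grasp in riser [-0.1915 -0.0936  0.0919  1.    ]
```

View pics/t8.png

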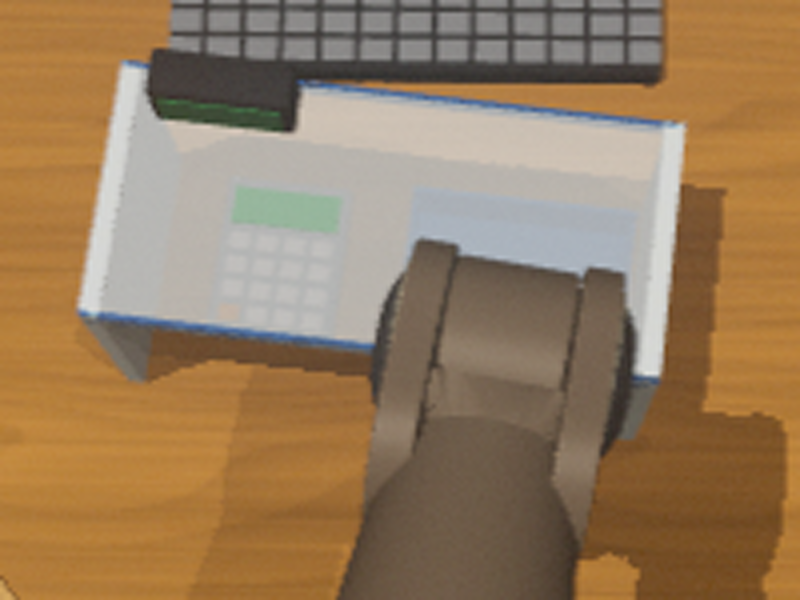

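View pics/s8.png

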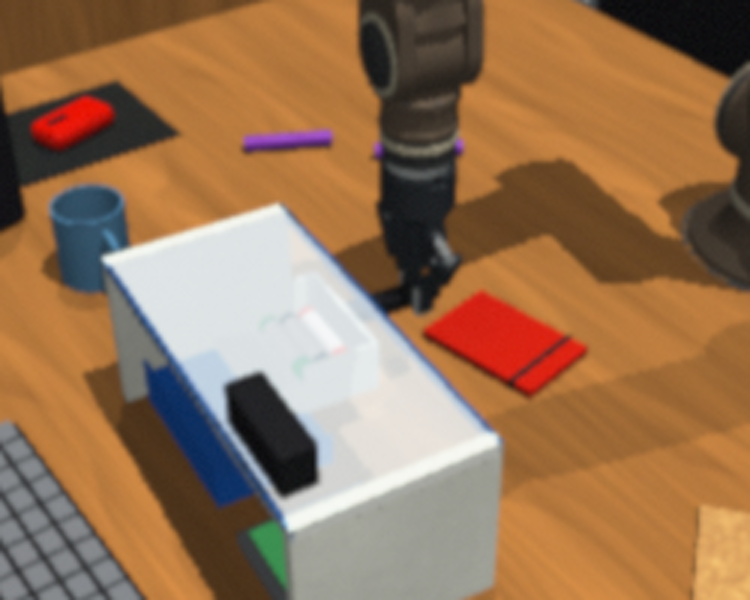

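>>> move_arm:
  targets: "-0.06 0.01 0 0; -0.16 0.01 0 0; -0.27 0.01 0.05 0; -0.34 0.01 0.12 0; -0.37 0.01 0.18 0"

```text
t: 13.55
tcp_pos: [0.5295, -0.0856, 0.2278]
orientation: [-0.175, -3.136, -0.0]
contact_force: [-0.2, -0.1, -2.3]
opening: 0.0191
```

```bash
python3 -c "
from tgt import *
to(-.154,-.092,.073)
from look import *
im=look('s9');cv2.imwrite('pics/s9.png',cv2.resize(im[110:310,170:420,::-1],None,fx=3,fy=3,interpolation=2))
"
```

```text
world [ 0.531  -0.0851]
t 13.55 grasp [ 0.5294 -0.0856  0.0731] yaw 173.63 tilt [-7.e-04  1.e-04 -1.e+00] F [-0.2 -0.1 -2.3] M [0.04 0.21 0.01] op 19.12
units [-0.014  0.007  0.001] twist -0.002
grasp in riser [-0.1555 -0.0927  0.0731  1.    ]
t 13.65 F [-0.09 -0.52 -1.51] M [-0.001  0.229  0.011] op 0.019121759990506398 p [ 0.52897009 -0.08552709  0.22742677]
```

View pics/s9.png

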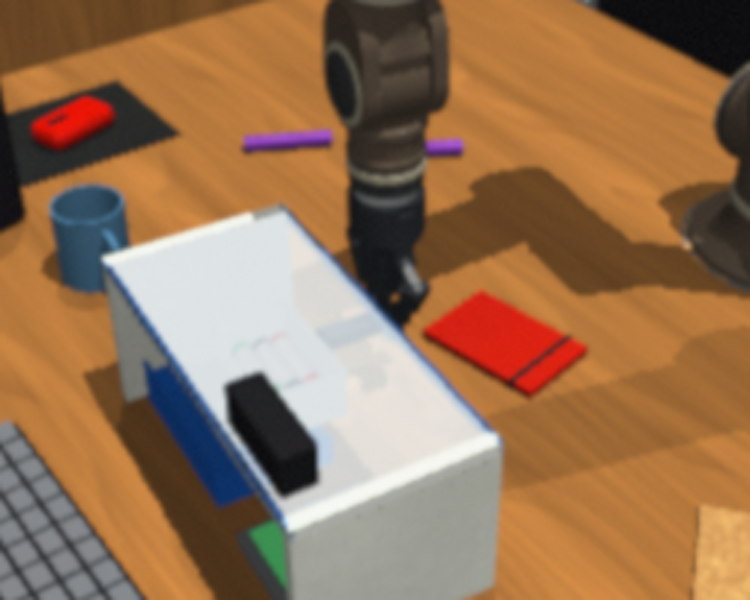

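>>> move_arm:
  targets: "0 0 0 0; 0 0 0 0; 0 0 0 0; 0 0 0 0; 0 0 0 0"
  jaw: 19.7

```text
t: 14.28
tcp_pos: [0.5291, -0.0856, 0.2289]
orientation: [0.175, 3.136, -0.0]
contact_force: [-0.7, -1.2, -0.5]
opening: 0.0199
```

```bash
python3 -c "
from look import *
im=look('s10');cv2.imwrite('pics/s10.png',cv2.resize(im[110:310,170:420,::-1],None,fx=3,fy=3,interpolation=2))
"
```

```text
t 14.375 F [-0.68  0.05  0.5 ] M [ 0.065  0.235 -0.003] op 0.019501390147676993 p [ 0.52911701 -0.08554687  0.2288255 ]
```

View pics/s10.png

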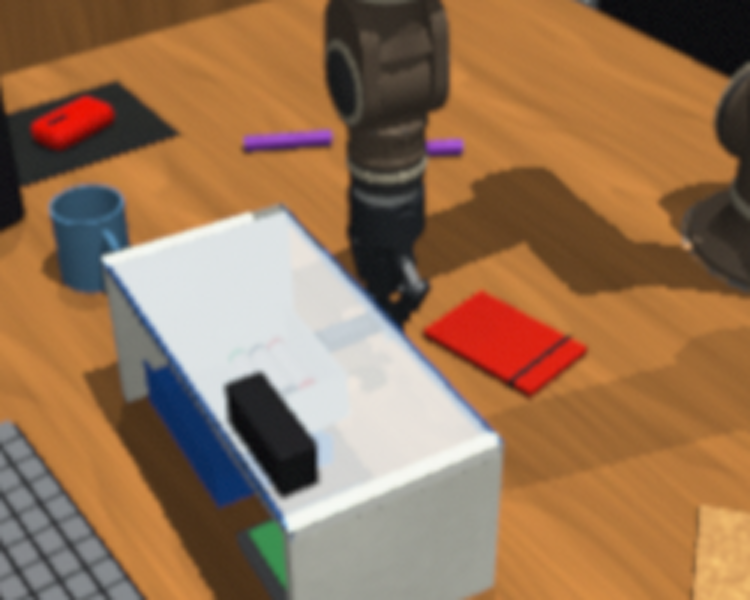

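>>> move_arm:
  targets: "0 0 -0.03 0; 0 0 -0.07 0; 0 0 -0.11 0; 0 0 -0.15 0; 0 0 -0.18 0"
  jaw: 19.8

```text
t: 15.0
tcp_pos: [0.5292, -0.0856, 0.2471]
orientation: [0.175, 3.136, -0.0]
contact_force: [0.4, -0.2, -1.7]
opening: 0.0201
```

```bash
python3 -c "
from look import *
im=look('s11');cv2.imwrite('pics/s11.png',cv2.resize(im[150:270,210:350,::-1],None,fx=5,fy=5,interpolation=2))
"
```

```text
t 15.1 F [-0.08 -0.15 -0.6 ] M [-0.044  0.131 -0.018] op 0.019784755568657605 p [ 0.52918406 -0.0855409   0.24713739]
```

View pics/s11.png

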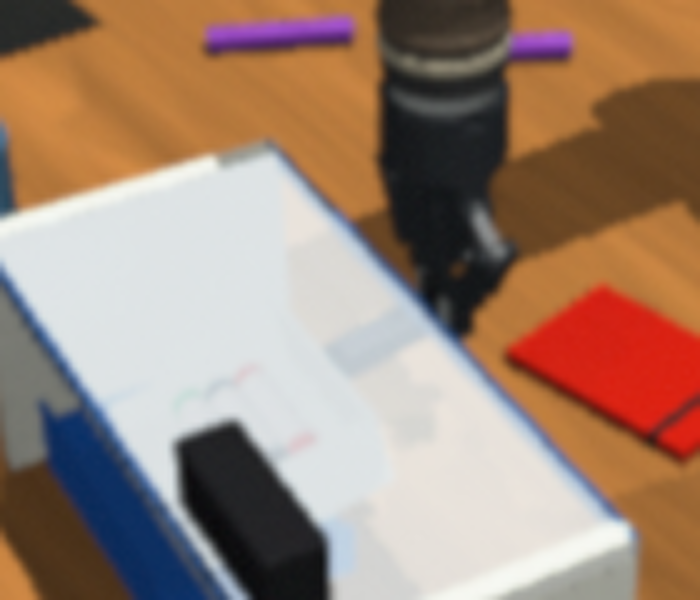

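>>> move_arm:
  targets: "0 0 -0.04 0; 0 0 -0.09 0; 0 0 -0.14 0; 0 0 -0.18 0; 0 0 -0.2 0"
  jaw: 19.8

```text
t: 15.72
tcp_pos: [0.5292, -0.0855, 0.2671]
orientation: [0.174, 3.136, -0.0]
contact_force: [0.9, -0.6, -1.8]
opening: 0.0198
```

```bash
cat >> look.py <<'E'
def shelf(name,n=2):
    im=look(name,n); a=im[150:270,200:350].astype(np.float32)
    lab=cv2.cvtColor(im[150:270,200:350,::-1].copy(),cv2.COLOR_BGR2LAB)
    lab[...,0]=cv2.createCLAHE(6,(4,4)).apply(lab[...,0])
    lab[...,1:]=np.clip((lab[...,1:].astype(float)-128)*2+128,0,255).astype(np.uint8)
    cv2.imwrite(f'pics/{name}.png',cv2.resize(cv2.cvtColor(lab,cv2.COLOR_LAB2BGR),None,fx=5,fy=5,interpolation=2))
E
python3 -c "
from look import *
shelf('s12')
"
```

```text
t 15.825 F [-0.44  0.57 -0.83] M [0.004 0.131 0.037] op 0.019825316502965765 p [ 0.52916223 -0.08558709  0.26701619]
```

View pics/s12.png

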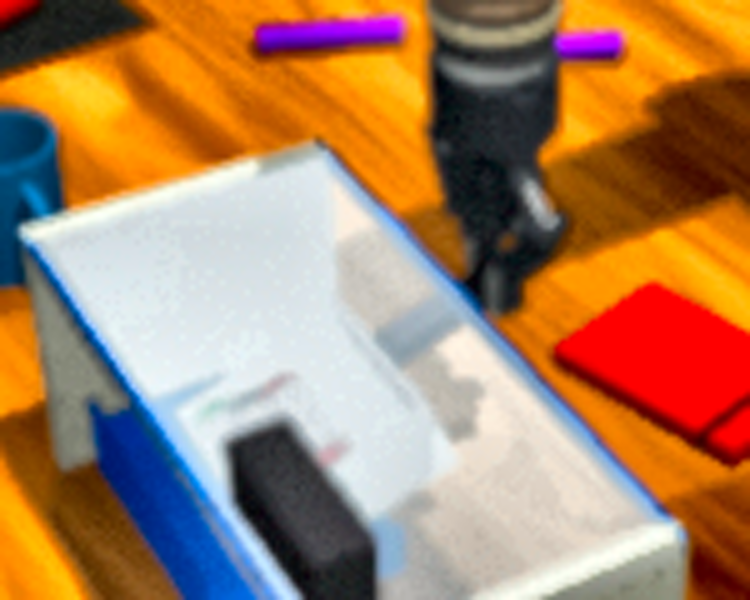

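>>> move_arm:
  targets: "0 0 -0.03 0; 0 0 -0.06 0; 0 0 -0.09 0; 0 0 -0.12 0; 0 0 -0.15 0"

```text
t: 16.45
tcp_pos: [0.5291, -0.0856, 0.2819]
orientation: [0.175, 3.137, 0.0]
contact_force: [0.1, 0.0, -1.4]
opening: 0.0201
```

```bash
python3 -c "
from look import *
shelf('s13')
"
```

```text
t 16.55 F [ 0.06  0.37 -0.59] M [ 0.006  0.185 -0.029] op 0.01952859161772614 p [ 0.52918562 -0.0855609   0.28211969]
```

View pics/s13.png

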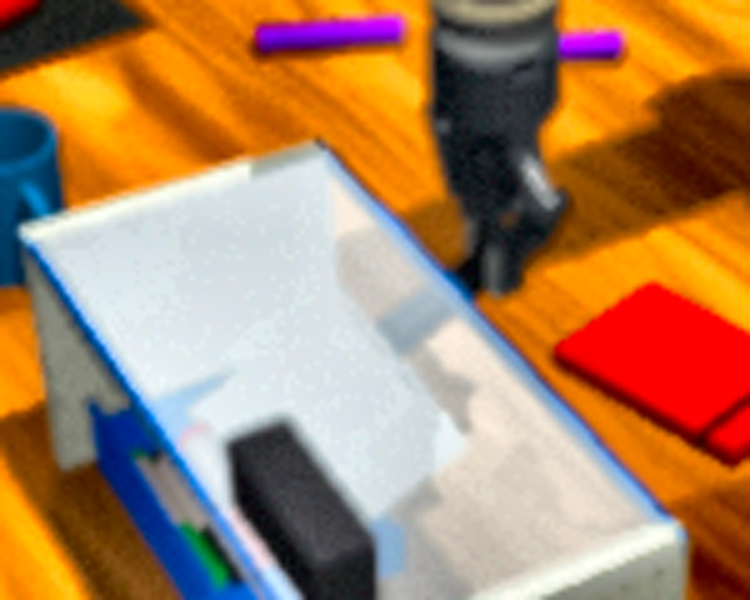

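```bash
python3 -c "
from h import *
TR=Tpose(.694,-.0102,-.108)
def P(x,y,z):
    p=(TR@[x,y,z,1])[:3]; u=proj(p,Ks,Vs)[0]; return np.round((u-[200,150])*5)
for y in (-.183,-.095,-.007):
  print(y,'backtop outer',P(.075,y,.05),'inner',P(.071,y,.05),'backbottom',P(.075,y,0),'boardedge low',P(.095,y,.16),'boardtop',P(.095,y,.172),'floor in',P(.071,y,.005))
"
python3 - <<'E'
import cv2
im=cv2.imread('pics/s13_full.png')
cv2.imwrite('pics/s13z.png',cv2.resize(im[215:290,210:285],None,fx=8,fy=8,interpolation=2))
E
```

```text
-0.183 backtop outer [ 85. 394.] inner [ 91. 392.] backbottom [ 94. 457.] boardedge low [ 30. 256.] boardtop [ 27. 239.] floor in [ 99. 448.]
-0.095 backtop outer [142. 480.] inner [148. 477.] backbottom [150. 543.] boardedge low [ 87. 340.] boardtop [ 84. 323.] floor in [156. 535.]
-0.007 backtop outer [204. 574.] inner [211. 571.] backbottom [211. 639.] boardedge low [151. 433.] boardtop [148. 416.] floor in [217. 630.]
```

View pics/s13z.png

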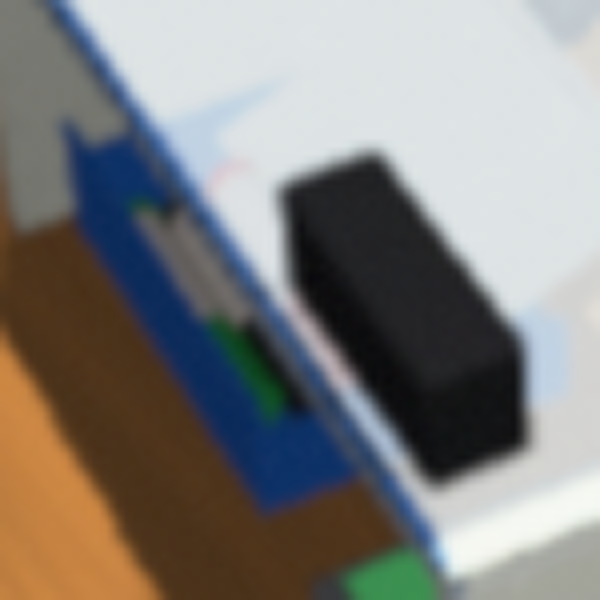

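>>> move_arm:
  targets: "0 0 0 0; 0 0 0 0; 0 0 0 0; 0 0 0 0; 0 0 -0.02 0"

```text
t: 17.18
tcp_pos: [0.5291, -0.0856, 0.2834]
orientation: [-0.175, -3.136, -0.0]
contact_force: [-0.1, 0.2, -1.4]
opening: 0.0195
```

```bash
python3 -c "
from look import *
shelf('s14')
im=cv2.imread('pics/s14_full.png')
cv2.imwrite('pics/s14z.png',cv2.resize(im[195:290,210:305],None,fx=6.3,fy=6.3,interpolation=2))
c=bot.capture('wrist');cv2.imwrite('pics/w14.png',c['img'][:,:,::-1])
"
```

```text
t 17.275 F [ 0.47 -0.45 -0.94] M [-0.019  0.138 -0.021] op 0.01989122840203059 p [ 0.52914843 -0.08554861  0.28361223]
```

View pics/s14z.png

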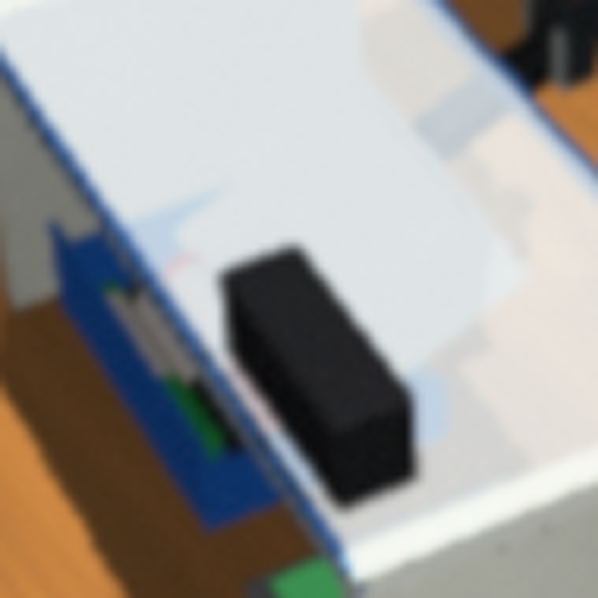

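View pics/w14.png

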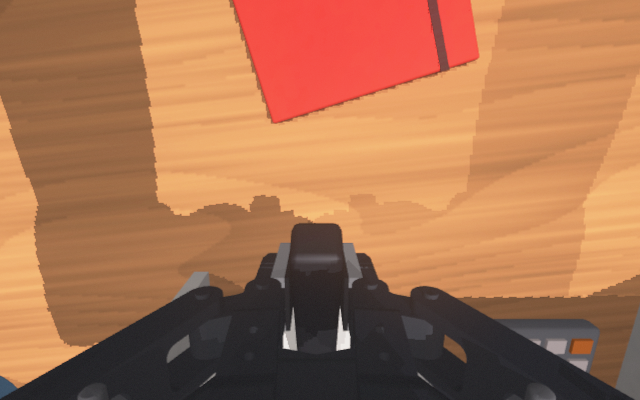

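```bash
python3 -c "
from h import *
TR=Tpose(.694,-.0102,-.108);I=np.linalg.inv(TR)
for n,uv in dict(greenEnd_in=(247.,263.5),greenEnd_out=(244.1,267.2),cap_out=(236.2,255.3),cap_mid=(239,254),tipend=(227,241),blackEnd=(247.8,266),wallcorner=(221,231)).items():
    print(n,[np.round((I@np.r_[atz(uv,z,Ks,Vs),1])[:2]*1000).tolist() for z in (.015,.03,.05,.06)])
"
```

```text
greenEnd_in [[46.0, -37.0], [51.0, -23.0], [58.0, -3.0], [62.0, 6.0]]
greenEnd_out [[59.0, -28.0], [64.0, -13.0], [71.0, 6.0], [74.0, 15.0]]
cap_out [[59.0, -84.0], [64.0, -68.0], [71.0, -48.0], [74.0, -38.0]]
cap_mid [[50.0, -85.0], [55.0, -69.0], [62.0, -49.0], [66.0, -39.0]]
tipend [[58.0, -155.0], [63.0, -139.0], [70.0, -117.0], [74.0, -106.0]]
blackEnd [[48.0, -27.0], [53.0, -12.0], [61.0, 7.0], [64.0, 16.0]]
wallcorner [[56.0, -208.0], [61.0, -191.0], [68.0, -168.0], [72.0, -156.0]]
```

>>> move_arm:
  targets: "0 0 -0.04 0; 0 0 -0.08 0; 0 0 -0.12 0; 0 0 -0.16 0; 0 0 -0.2 0"

```text
t: 17.95
tcp_pos: [0.5291, -0.0856, 0.304]
orientation: [0.175, 3.137, 0.0]
contact_force: [-0.7, 0.9, -2.9]
opening: 0.0201
```

```bash
python3 -c "
from look import *
shelf('s15')
im=cv2.imread('pics/s15_full.png')
cv2.imwrite('pics/s15z.png',cv2.resize(im[195:290,210:305],None,fx=6.3,fy=6.3,interpolation=2))
"
```

```text
t 18.05 F [ 0.28  0.09 -0.77] M [-0.023  0.118  0.018] op 0.01980157450666475 p [ 0.52925708 -0.08558462  0.30428701]
```

View pics/s15z.png

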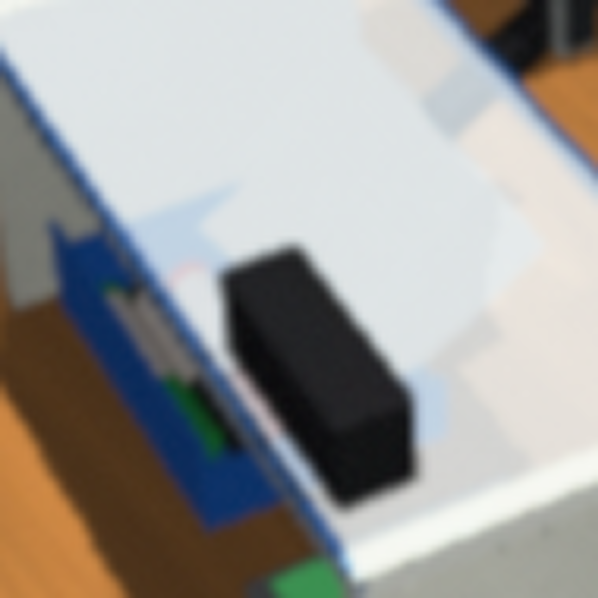

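View pics/s15.png

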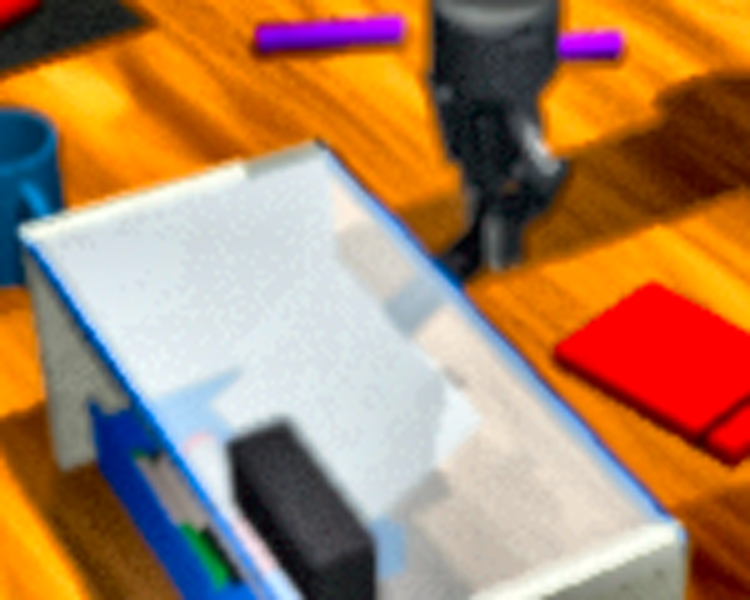

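```bash
python3 -c "
from h import *
TR=Tpose(.694,-.0102,-.108);I=np.linalg.inv(TR)
for n,uv in dict(redTip=(239.4,237.9),redCapMid=(250.5,258.5),redOther=(252,262),lipcorner=(242.5,229.5)).items():
    print(n,[np.round((I@np.r_[atz(uv,z,Ks,Vs),1])[:2]*1000).tolist() for z in (.015,.025,.035,.05)])
"
```

```text
redTip [[20.0, -150.0], [24.0, -139.0], [28.0, -128.0], [34.0, -111.0]]
redCapMid [[29.0, -51.0], [33.0, -41.0], [36.0, -31.0], [42.0, -16.0]]
redOther [[31.0, -35.0], [35.0, -26.0], [39.0, -16.0], [44.0, -2.0]]
lipcorner [[-4.0, -181.0], [0.0, -170.0], [4.0, -159.0], [10.0, -142.0]]
```

>>> move_arm:
  targets: "0 0 0 0; 0 0 0 0; 0 0 0 0; 0 0 0 0; 0.04 0 -0.03 0"
  jaw: 10

```text
t: 18.68
tcp_pos: [0.5251, -0.0851, 0.3063]
orientation: [-0.175, -3.136, -0.0]
contact_force: [-0.1, 0.5, -1.1]
opening: 0.0189
```

>>> move_arm:
  targets: "0.08 0 -0.07 0; 0.2 0 -0.17 0; 0.35 0 -0.28 0; 0.5 0 -0.38 0; 0.6 0 -0.44 0"

```text
t: 19.3
tcp_pos: [0.4644, -0.0783, 0.3519]
orientation: [0.175, 3.136, -0.0]
contact_force: [0.6, -0.4, -1.9]
opening: 0.0187
```

```bash
python3 -c "
from look import *
shelf('s16')
im=cv2.imread('pics/s16_full.png')
cv2.imwrite('pics/s16z.png',cv2.resize(im[130:290,190:350],None,fx=4,fy=4,interpolation=2))
from tgt import *
to(-.3,-.092,.2)
"
```

```text
t 19.4 F [-0.68  0.47 -1.49] M [-0.004  0.214  0.002] op 0.01882980300920012 p [ 0.46455603 -0.07835265  0.35185882]
world [ 0.3858 -0.0693]
t 19.4 grasp [ 0.4648 -0.0784  0.1972] yaw 173.62 tilt [ 1.5e-03 -3.0e-04 -1.0e+00] F [-0.2  0.4 -2. ] M [0.01 0.14 0.03] op 18.83
units [ 0.792  0.002 -0.03 ] twist -0.002
grasp in riser [-0.2205 -0.0925  0.1972  1.    ]
```

View pics/s16z.png

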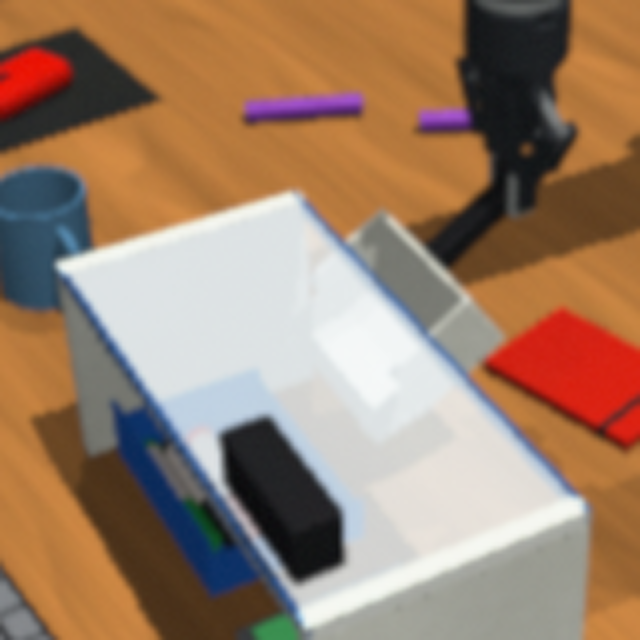

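>>> move_arm:
  targets: "0.1 0 0 0; 0.3 0 0 0; 0.55 0 0 0; 0.75 0 0 0; 0.85 0 0 0"

```text
t: 20.02
tcp_pos: [0.3801, -0.0689, 0.3503]
orientation: [-0.175, -3.136, -0.0]
contact_force: [-0.1, -0.3, -1.4]
opening: 0.0193
```

```bash
python3 -c "
from go import *
c=bot.capture('top');cv2.imwrite('pics/t17.png',c['img'][:,:,::-1])
im=c['img'][:,:,::-1]
cv2.imwrite('pics/t17m.png',cv2.resize(im[180:300,115:235],None,fx=5,fy=5,interpolation=2))
hsv=cv2.cvtColor(im.copy(),cv2.COLOR_BGR2HSV)
print(hsv[240,174],hsv[300,250],hsv[215,140])
cv2.imwrite('pics/t17s.png',cv2.resize(im[90:200,220:400],None,fx=4.4,fy=4.4,interpolation=2))
"
```

```text
[ 18 136 210] [ 15 162 154] [ 17 174 186]
```

View pics/t17m.png

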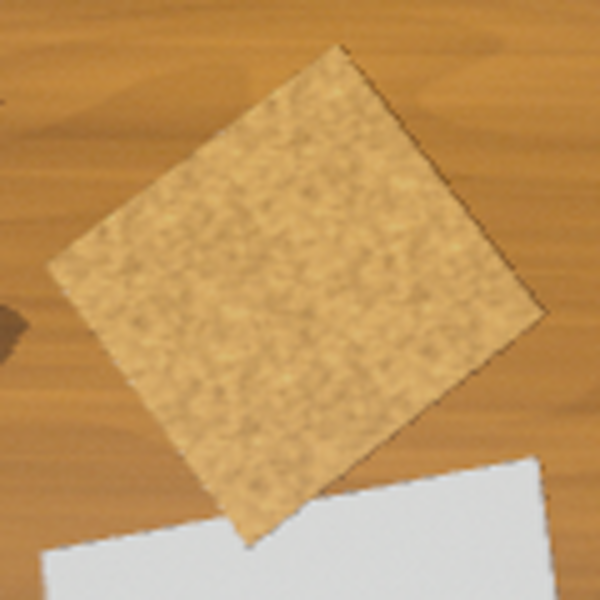

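View pics/t17s.png

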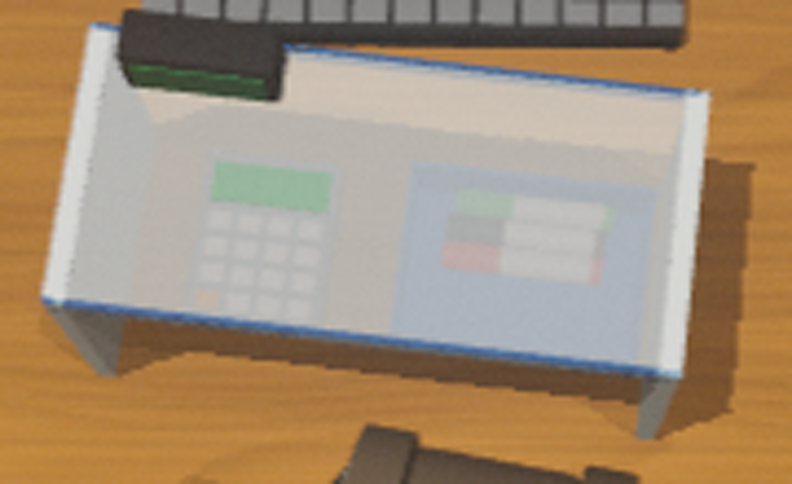

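```bash
python3 -c "
from fit import *
q=[(115+a/5,180+b/5) for a,b in [(340,45),(47,264),(249,549),(546,313)]]
P=np.array([atz(u,.004) for u in q]);print(P.mean(0), [np.linalg.norm(P[i]-P[i-1]) for i in range(4)])
fit([[.11,.11,.004],[-.11,.11,.004],[-.11,-.11,.004],[.11,-.11,.004]],q,[.41,.39,-.9])
"
```

```text
[0.4194093  0.39476187 0.004     ] [np.float64(0.2166290020701499), np.float64(0.21815886101716084), np.float64(0.2186079878076146), np.float64(0.21987399801563906)]
[ 0.4195  0.3948 -0.8733] deg -50.03 res [[-0.1, -0.5], [-0.5, -0.0], [0.1, 0.1], [0.4, 0.4]]
```

>>> move_arm:
  targets: "0 0.15 0 -0.03; 0.05 0.4 0 -0.08; 0.08 0.65 0 -0.14; 0.1 0.85 0 -0.18; 0.1 0.97 0 -0.2"

```text
t: 20.7
tcp_pos: [0.3823, 0.0293, 0.3505]
orientation: [0.321, -3.125, 0.0]
contact_force: [-0.0, 0.1, -1.2]
opening: 0.0192
```

>>> move_arm:
  targets: "0 0.15 0 -0.03; 0 0.4 0 -0.08; 0 0.65 0 -0.14; 0 0.85 0 -0.18; 0 0.97 0 -0.2"

```text
t: 21.32
tcp_pos: [0.3625, 0.1242, 0.3506]
orientation: [0.806, -3.036, 0.0]
contact_force: [-0.4, 0.3, -1.8]
opening: 0.0192
```

```bash
python3 -c "
from go import *
rel(.320,.311,.2,220)"
```

```text
t 21.32 grasp [0.3625 0.1242 0.1959] yaw -150.29 tilt [-0.e+00 -3.e-04 -1.e+00] F [-0.4  0.3 -1.8] M [-0.07  0.06 -0.02] op 19.21
units [-0.557  1.833 -0.042] twist -0.114
```

>>> move_arm:
  targets: "-0.05 0.15 0 -0.03; -0.12 0.4 0 -0.06; -0.2 0.65 0 -0.09; -0.27 0.85 0 -0.11; -0.3 0.97 0 -0.114"

```text
t: 21.95
tcp_pos: [0.3406, 0.2234, 0.3505]
orientation: [1.072, -2.953, 0.0]
contact_force: [0.4, 0.0, -1.2]
opening: 0.0194
```

```bash
python3 -c "
from go import *
rel(.320,.311,.2,220)"
```

```text
t 21.95 grasp [0.3405 0.2234 0.1958] yaw -140.1 tilt [-0.e+00 -3.e-04 -1.e+00] F [ 0.4  0.  -1.2] M [-0.08  0.15  0.03] op 19.38
units [-0.404  0.804 -0.042] twist -0.001
```

>>> move_arm:
  targets: "-0.06 0.15 0 0; -0.17 0.35 0.1 0; -0.28 0.57 0.25 0; -0.36 0.74 0.4 0; -0.4 0.8 0.5 0"

```text
t: 22.58
tcp_pos: [0.3197, 0.3101, 0.2999]
orientation: [1.072, -2.952, 0.001]
contact_force: [-0.1, -0.4, -0.9]
opening: 0.019
```

```bash
python3 -c "
from look import *
rel(.320,.311,.047,220)
im=look('s20',1);cv2.imwrite('pics/s20.png',cv2.resize(im[200:380,380:600,::-1],None,fx=3.6,fy=3.6,interpolation=2))
"
```

```text
t 22.57 grasp [0.3197 0.31   0.1452] yaw -140.1 tilt [-4.e-04 -8.e-04 -1.e+00] F [-0.1 -0.4 -0.9] M [-0.08  0.08  0.01] op 18.99
units [-0.009  0.005  0.982] twist -0.001
t 22.625 F [-0.49  0.22 -2.48] M [ 0.006  0.082 -0.027] op 0.0191371942161202 p [0.31965529 0.31018953 0.29881118]
```

View pics/s20.png

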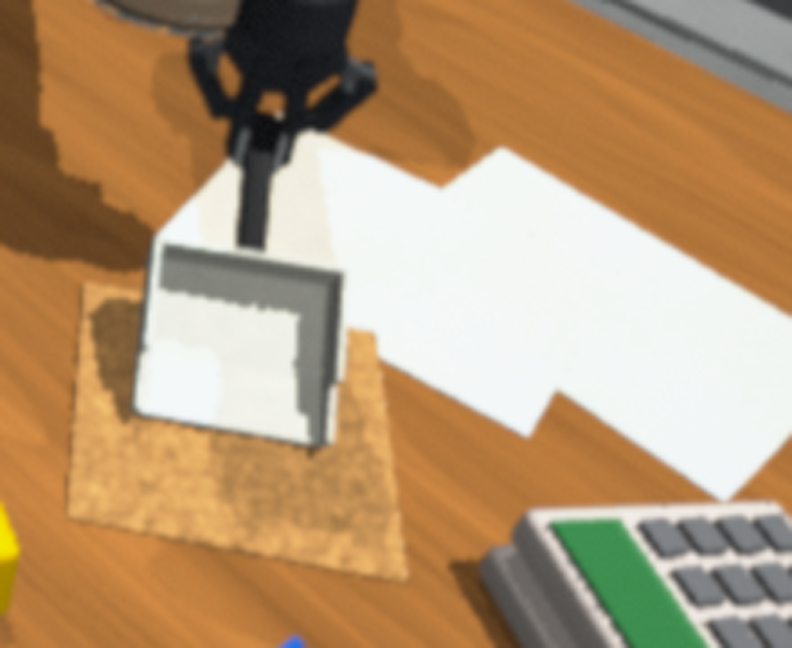

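>>> move_arm:
  targets: "0 0 0.05 0; 0 0 0.1 0; 0 0 0.1 0; 0 0 0.1 0; 0 0 0.1 0"
  jaw: 19.8

```text
t: 23.25
tcp_pos: [0.32, 0.3096, 0.2909]
orientation: [-1.071, 2.953, -0.0]
contact_force: [0.7, -0.7, -0.9]
opening: 0.0199
```

>>> move_arm:
  targets: "0 0 0.08 0; 0 0 0.18 0; 0 0 0.28 0; 0 0 0.38 0; 0 0 0.44 0"

```text
t: 23.88
tcp_pos: [0.3197, 0.3095, 0.2457]
orientation: [1.071, -2.952, 0.001]
contact_force: [-1.7, -0.5, 1.1]
opening: 0.0199
```

```bash
python3 -c "
from look import *
rel(.320,.311,.047,220)
im=look('s21',1);cv2.imwrite('pics/s21.png',cv2.resize(im[200:380,380:600,::-1],None,fx=3.6,fy=3.6,interpolation=2))
"
```

```text
t 23.88 grasp [0.3195 0.3094 0.091 ] yaw -140.11 tilt [-8.e-04 -8.e-04 -1.e+00] F [-1.7 -0.5  1.1] M [-0.07  0.1  -0.01] op 19.92
units [-0.013  0.009  0.44 ] twist -0.001
t 23.925 F [ 0.45  0.85 -1.87] M [ 0.16  -0.139  0.016] op 0.019877569083319217 p [0.31965028 0.30951706 0.24525897]
```

View pics/s21.png

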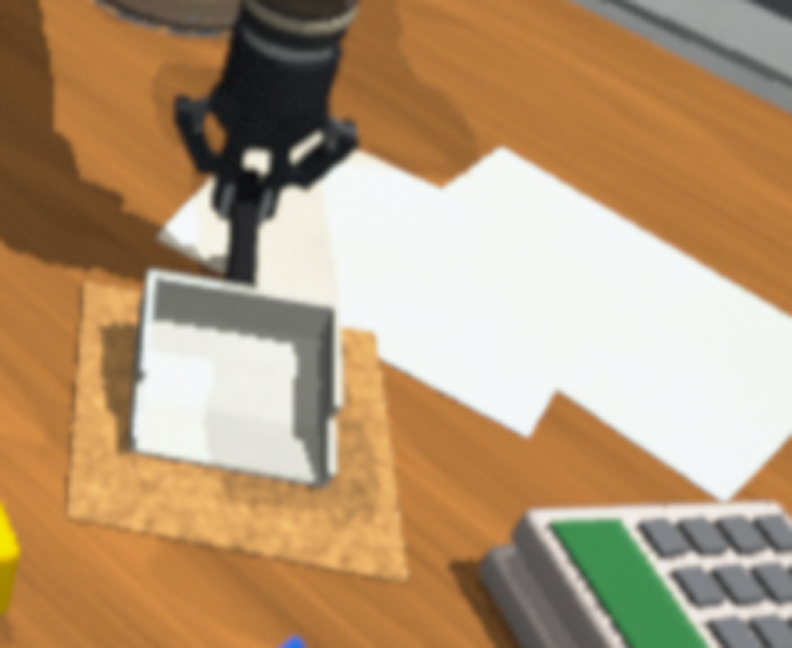

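>>> move_arm:
  targets: "0 0 0.08 0; 0 0 0.18 0; 0 0 0.28 0; 0 0 0.38 0; 0 0 0.44 0"

```text
t: 24.55
tcp_pos: [0.3196, 0.3095, 0.2019]
orientation: [1.071, -2.952, 0.001]
contact_force: [-1.7, -1.0, 4.1]
opening: 0.0204
```

```bash
python3 -c "
from look import *
rel(.320,.311,.047,220)
im=look('s22',2);cv2.imwrite('pics/s22.png',cv2.resize(im[200:380,380:600,::-1],None,fx=3.6,fy=3.6,interpolation=2))
c=bot.capture('top');cv2.imwrite('pics/t22.png',cv2.resize(c['img'][170:310,105:265,::-1],None,fx=4.2,fy=4.2,interpolation=2))
"
```

```text
t 24.55 grasp [0.3195 0.3094 0.0472] yaw -140.11 tilt [-7.e-04 -6.e-04 -1.e+00] F [-1.7 -1.   4.1] M [-0.24  0.27 -0.03] op 20.44
units [-0.012  0.009  0.002] twist -0.001
t 24.65 F [-0.07  0.71 -0.5 ] M [ 0.032 -0.001 -0.014] op 0.019873584478967077 p [0.31976618 0.30960148 0.20201781]
```

View pics/s22.png

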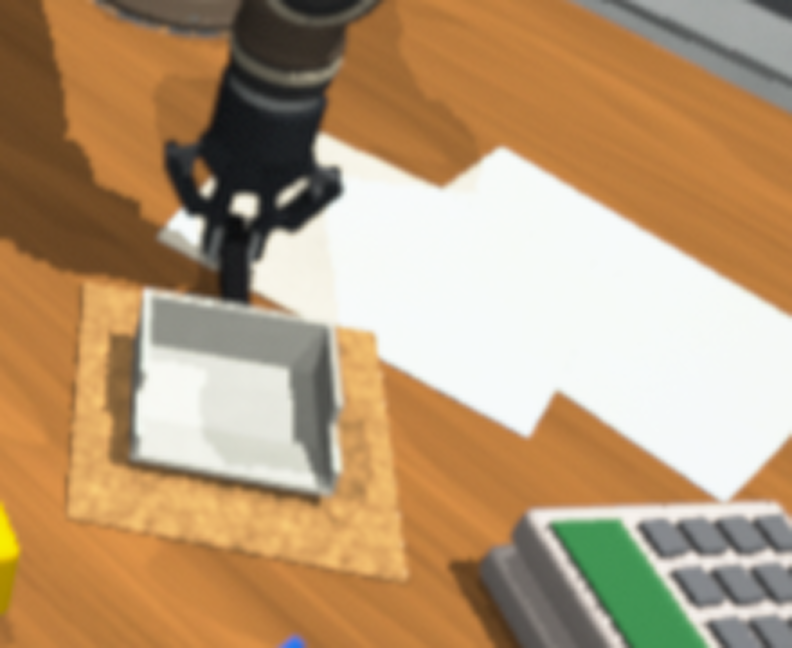

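View pics/t22.png

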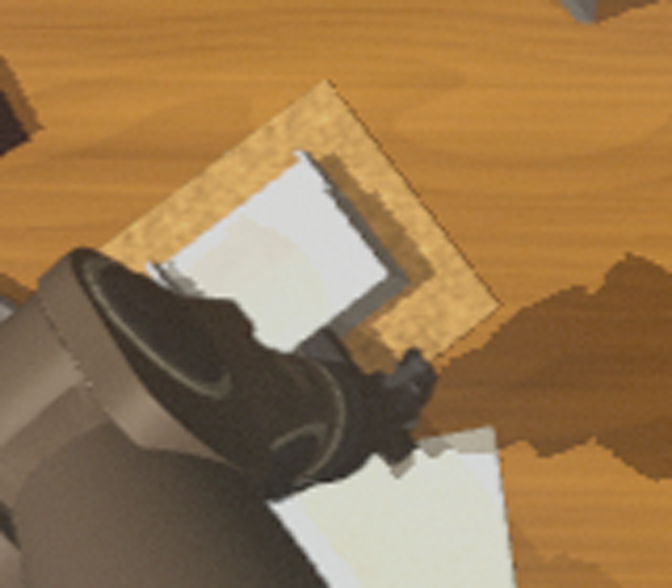

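```bash
python3 -c "
from h import *
a=atz((177.1,206.2),.04);b=atz((140.7,233.1),.04);print(a,b,np.linalg.norm(a-b))
m=(a+b)/2; d=np.array([np.cos(np.radians(40)),np.sin(np.radians(40))]);o=m[:2]-.07*d;print('lipmid',m,'origin',o,'err along/perp',(o-[.4195,.3948])@d,(o-[.4195,.3948])@[-d[1],d[0]])
"
```

```text
[0.51122945 0.38067427 0.04      ] [0.42872997 0.48157331 0.04      ] 0.13033334569363172
lipmid [0.46997971 0.43112379 0.04      ] origin [0.4163566  0.38612865] err along/perp -0.00798181960795741 -0.004622095509257595
```

>>> move_arm:
  targets: "0 0 0 0; 0 0 0 0; 0 0 0 0; 0 0 0 0; 0 0 0 0"
  jaw: 60

```text
t: 25.32
tcp_pos: [0.3198, 0.3097, 0.2027]
orientation: [-1.072, 2.953, 0.0]
contact_force: [-0.1, 0.4, -0.4]
opening: 0.0601
```

>>> move_arm:
  targets: "0 0 -0.1 0; 0 0 -0.3 0; 0 0 -0.6 0; 0 0 -0.85 0; 0 0 -1 0"

```text
t: 25.95
tcp_pos: [0.32, 0.3098, 0.3046]
orientation: [-1.071, 2.951, 0.001]
contact_force: [-0.6, -0.3, -0.4]
opening: 0.0601
```

>>> move_arm:
  targets: "0.1 0 -0.1 0; 0.25 0 -0.3 0; 0.45 0 -0.5 0; 0.6 0 -0.7 0; 0.7 0 -0.8 0"

```text
t: 26.58
tcp_pos: [0.2653, 0.2641, 0.3833]
orientation: [-1.072, 2.953, 0.0]
contact_force: [-0.7, -0.6, 0.2]
opening: 0.0603
```

```bash
python3 -c "
from look import *
im=look('s23',2)
c=bot.capture('top');cv2.imwrite('pics/t23.png',c['img'][:,:,::-1]);cv2.imwrite('pics/t23m.png',cv2.resize(c['img'][170:310,105:265,::-1],None,fx=4.2,fy=4.2,interpolation=2))
"
```

```text
t 26.675 F [-0.64 -1.29  0.38] M [-0.064  0.028  0.027] op 0.05972963482220704 p [0.2655134  0.26428246 0.38334767]
```

View pics/s23_full.png

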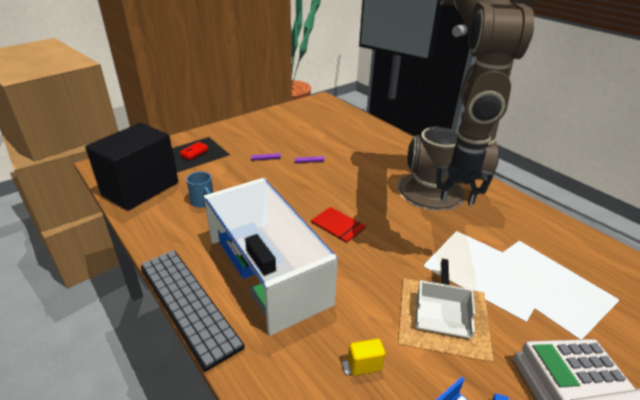

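View pics/t23.png

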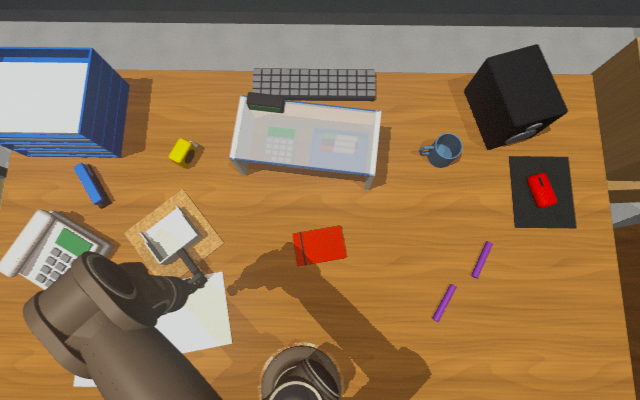

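View pics/t23m.png

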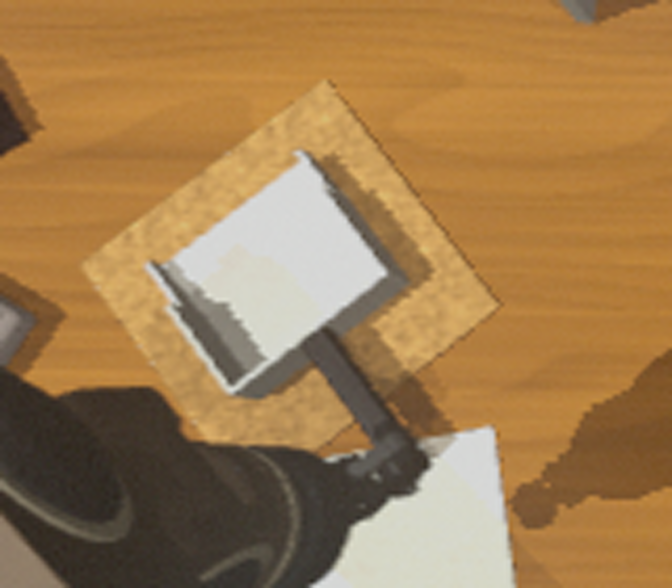

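```bash
python3 -c "
from cell import bot
print(bot.job_done())"
```

```text
the job is handed in; nothing more can be done
None
```

The three markers are in the blue pen tray and the empty caddy stands upright and released near the middle of the cork mat. I handed the job in at about 26.7 s of the 58 s allowed; it reports no verdict.

- **How it was done:** The tool can't be tilted, so I eased the jaws to about 19.8 mm to let the caddy pivot in the grip. I rested its underside on the tray's front wall, then raised the handle until all the markers had rolled out. I locked the grip, drew the caddy back out of the shelf's front, and let it settle flat on the mat the same way.
- **Markers:** The top and scene views show red, black and green lying side by side on the tray floor. At no point did the gripper come near them.
- **Caddy on the mat:** It is flat and empty. By my measurement its origin is about 8 mm short of the mat's centre and 5 mm to one side, so its walls are nearly centred.
- **Everything else:** In the top view the mug, tape measure, notebook and purple look-alikes sit where they started. I read no contact force above about 4 N, and saw no contact with the shelf.
- **What did not line up:** Positions measured from different cameras differed by about 3 mm. The force reading carries about 0.5–1 N of noise, so the weight readings on the caddy are only rough.

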